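Lay the yellow highlighter on the pen rest

TASK

Put the yellow highlighter away on the pen rest: lay it across the two blue uprights, down in both notches and roughly centred, so that it lies level and stays there when you let go. Either end may point either way. Leave the green and the pink highlighter where they lie.

Things in the scene. Friction and masses are not known exactly. Their poses are not given: they have to be found in the camera images.
- yellow_highlighter: Yellow highlighter pen lying flat on the desk: a straight bar of rectangular section, 130 mm long, 20 wide, 16 thick, about 25 g. Origin at its middle (8 mm above the desk as it lies), where it about balances; x along its length towards the cap (42 mm, darker yellow, thin black joint; the other end has a small black plug), y across its 20 mm width, z along its thickness.
- pen_rest: Pen rest, fixed: white base 130x80x12 mm, two blue upright plates 8 mm thick at x=-42 and +42 mm, open between. Origin at centre of underside, on the desk; z up, x the line the pen lies along (either way). Each upright has a notch at y=0: floor 65 mm above the desk, 33 mm wide, between horns leaning out to 91 mm high, mouth 46 mm. A pen lying in both has its middle 73 mm above the desk.
- green_highlighter: A green highlighter of the same shape, size and axes, lying on the desk; to be left alone.
- pink_highlighter: A pink highlighter of the same shape, size and axes, lying on the desk; to be left alone.

How it is judged:
At the end, for the whole second after the job is handed in: The yellow highlighter lies at rest in both notches of the pen rest: its middle within 20 mm of the rest's centre along the rest's x and within 14 mm across, 68 to 79 mm above the desk, its length within 0.25 rad of the rest's x; the green and pink highlighters within 30 mm of where they started (x of yellow_highlighter in the frame of pen_rest between -0.02 and 0.02 m and y of yellow_highlighter in the frame of pen_rest between -0.014 and 0.014 m and z of yellow_highlighter in the frame of pen_rest between 0.068 and 0.079 m and angle between the x axis of yellow_highlighter and the x axis of pen_rest, either way round below 0.25 rad and linear speed of yellow_highlighter below 0.02 m/s and distance of each of green_highlighter, pink_highlighter from where it was at the start of the episode below 0.03 m); the robot touches nothing.
It fails at once if the green highlighter is shifted by more than 30 mm (distance of green_highlighter from where it was at the start of the episode above 0.03 m).
It fails at once if the pink highlighter is shifted by more than 30 mm (distance of pink_highlighter from where it was at the start of the episode above 0.03 m).
It also fails if it takes over 35 s, if anything falls off the work surface, if the arm or the gripper's body presses on something with over 40 N, if the wrist force passes 120 N, or if a joint passes its speed limit or range.

ROBOT

A 6-joint arm with a two-finger parallel gripper is mounted at the origin on the work surface. World frame = base frame: x ahead of the robot, y to its left, z up, the work surface at z = 0. Lengths are in m, angles in rad, forces in N, time in s.
With the tool pointing down it reaches from about 0.325 to 0.75 m from the base axis. Payload 7.6 kg.
Tool frame: the origin (TCP) lies on the centre line of the jaws, within the pads' length; the fingertips stand 17 mm ahead of it and the grasp point (between the pads) lies 2 mm behind it; y points along the fingers, x is the direction in which the jaws open and shut, and the axes are right-handed (so a half turn about y gives the same grasp; the last joint's range is limited). The gripper opens to 85 mm and grips with 20 to 120 N. Pads are 22 mm wide; open, the fingers measure 114 mm over their backs; the gripper's body (76 mm by 85 mm) begins 54 mm behind the grasp point. The pads swing forward as they close: fully open they stand 13 mm farther back than shut.
Start: joints at [-1.315, 0.052, 1.401, -0, 1.689, -0.07], TCP at [0.168, -0.497, 0.248] pointing down, gripper open.
Joint ranges: [-2.9, 2.9], [-0.91, 2.17], [0.12, 2.37], [-1.06, 4.2], [0.26, 2.73], [-2.93, 2.93]. Speed limits (rad/s): [2.57, 2.57, 3.01, 3.14, 3.14, 3.14].

INTERFACE

Orientations are given as a 3x3 rotation matrix whose columns are the frame's x, y, z axes.
In Python, from workcell import bot, vision gives the robot as it stands. The module is installed in compiled form; this text tells all that it offers.
- The arm moves only by the tool carry_out, never from a script. Its argument "increments" is a list that holds one entry, the list of rows, each a list of 6 numbers: the shift along the tool's x, y, z in cm, then the turn, a rotation vector about the tool's x, y, z in degrees. In form: [[[x, y, z, wx, wy, wz], ...]]. A call has 1 to 5 rows; each row is the pose to reach, as a shift and turn from the pose commanded when the call began, along the tool's axes at that moment; what a row does not reach only later rows make up. A row lasts 1/12 s, in which the tool goes at most 41.7 mm and 7.16 degrees, less where a joint would pass 70% of its speed; a pose out of reach is approached as far as the arm can. A call with a gripper value outside its range is refused whole. "fingers" is the closure in counts, from 0 (fully open) to 255 (shut), set as the call begins (left out, the last holds). The fingers move at their own pace and stop on an object; "squeeze" is the grip in N (left out, the last holds). Time passes only in rows, so rows that repeat a pose let the fingers close. It gives the time, the measured TCP pose, the force and the opening at its end, in the units of the state.
- bot.read_state(): the state, without advancing time (a new reading comes with each control period).
- vision.get_image(name): name is "scene" or "top" or "wrist"; returns a dict with "color" (420x560x3 uint8, red, green, blue), "range_z" (420x560 float32, m along the optical axis (not along the pixel's ray), 0 where there is no reading), "mtx" (3x3 intrinsics, pixels), "rvec" (rotation vector, rad) and "tvec" (3), from world to camera coordinates, as OpenCV has them; the wrist camera has in their place "T_tool_cam" (4x4, takes a point from camera to tool coordinates, whose origin is the TCP and whose axes are the tool frame's). Camera axes: x right, y down, z forward; pixel columns grow to the right and rows downward; lengths in m; the calibration is good to about 2 mm. A picture is of the moment at which its call begins: read the wrist's pose just before it.
- bot.job_done(): hands the job in, once; it reports no verdict.
The state is a dict: "t": time; "joint_pos": joint angles; "dq": joint speeds; "joint_efforts": joint torques, N m; "ee_pos": TCP position; "tool_rot": TCP orientation; "force": force on the tool from outside, world axes, zero at the start; "moment": the same for the moment, N m; "width": opening from 0.0 (shut) to 1.0 (fully open).
Only numpy, scipy, OpenCV 4.12 (cv2) and the standard library are available. Lean on these libraries where they do the work, as an engineer would, in place of code of your own. Each camera call takes 0.05 s, during which the arm holds its last target. There are 200 camera calls.

## Working session

There is one attempt and no reset: what is moved stays moved. The work goes in short steps, Python scripts to look and compute and a tool call to move; the robot and the scene stay as the last step left them, time stands still between calls to the robot, and variables do not carry over. Pictures are saved under pics/ and viewed, about 8 in all and at most 12, crops included, and the job is handed in when it is done.

Besides the shell and the picture viewer there is one more tool, called as a command line: name --argument value ..., lists and objects as JSON in quotes. carry_out: Moves the arm, as the interface text tells. Its arguments: {"type":"object","properties":{"increments":{"type":"array","items":{"type":"array","items":{"type":"array","items":{"type":"number"}}}},"fingers":{"type":"number"},"squeeze":{"type":"number"}},"required":["increments"]}

```bash
mkdir -p pics; cat > h.py <<'E'
import numpy as np, cv2
from workcell import bot, vision
def grab(n):
    s=bot.read_state(); im=vision.get_image(n)
    if 'rvec' in im:
        R=cv2.Rodrigues(np.array(im['rvec'],float))[0]; t=np.array(im['tvec'],float).ravel()
        Rw=R.T; tw=-R.T@t
    else:
        T=np.array(im['T_tool_cam']); Rt=np.array(s['tool_rot']); Rw=Rt@T[:3,:3]; tw=Rt@T[:3,3]+np.array(s['ee_pos'])
    z=im['range_z']; K=np.array(im['mtx']); v,u=np.mgrid[:z.shape[0],:z.shape[1]]
    P=np.stack([(u-K[0,2])/K[0,0]*z,(v-K[1,2])/K[1,1]*z,z],-1)@Rw.T+tw
    return im,P,z>0
def save(im,f): cv2.imwrite('pics/'+f,im['color'][:,:,::-1])
E
python3 - <<'E'
from h import *
a=[]
for n in ('top','scene'):
    im,P,ok=grab(n); a.append(im['color']); np.savez(n+'.npz',c=im['color'],P=P,ok=ok)
cv2.imwrite('pics/a.png',cv2.resize(a[0],(784,588))[:,:,::-1]);cv2.imwrite('pics/b.png',a[1][:,:,::-1])
s=bot.read_state();print(s)
E
```

```text
{'t': 0.1, 'joint_pos': array([-1.31530700e+00,  5.27398042e-02,  1.40161409e+00, -1.15841789e-05,
        1.68858658e+00, -7.02909488e-02]), 'dq': array([-0.00044822, -0.00011576, -0.00289293,  0.00160282, -0.00041545,
       -0.00090945]), 'joint_efforts': array([ 9.95185110e-04, -3.82581425e+01, -3.60985100e+01, -6.83387930e-05,
        4.84608638e-03,  5.51988322e-06]), 'ee_pos': array([ 0.16798785, -0.49714508,  0.24757901]), 'tool_rot': array([[ 3.20046602e-01, -3.51751432e-04,  9.47401736e-01],
       [-9.47400846e-01,  1.30116743e-03,  3.20046785e-01],
       [-1.34530519e-03, -9.99999092e-01,  8.31846099e-05]]), 'force': array([ 0.03356179,  1.07510937, -0.36412094]), 'moment': array([-0.03637386, -0.02515639,  0.0155885 ]), 'width': 1.001349314855336}
```

View pics/a.png

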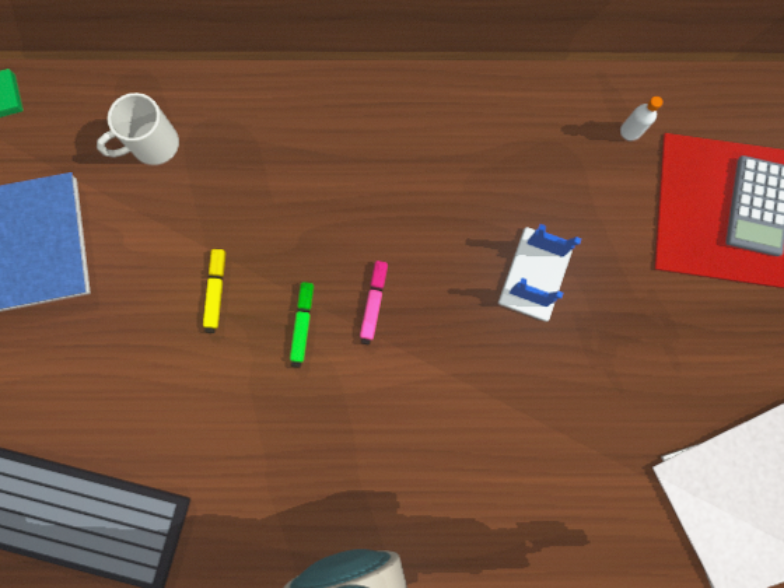

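View pics/b.png

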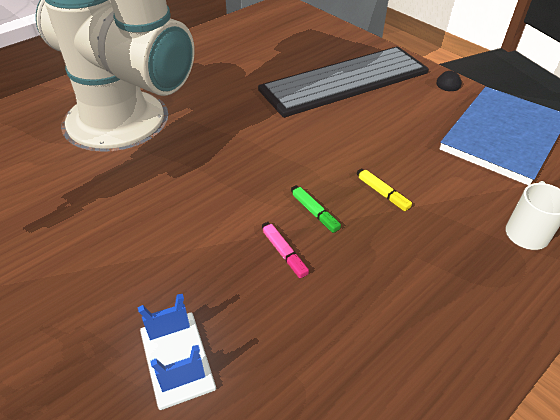

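Top view (scaled by 1.4): yellow is at about (214,290), green at (302,323), pink at (374,302), and the rest at (540,272). Next I measure their poses.

```bash
cat > m.py <<'E'
from h import *
def masks(c):
    h=cv2.cvtColor(c,cv2.COLOR_RGB2HSV); H,S,V=[h[...,i].astype(int) for i in range(3)]
    return dict(yellow=(H>22)&(H<35)&(S>170)&(V>110),green=(H>50)&(H<70)&(S>170),pink=(H>150)&(H<175)&(S>100)&(V>120),blue=(H>100)&(H<120)&(S>170),white=(S<40)&(V>120))
def pca(X):
    (c,wh,a)=cv2.minAreaRect((X[:,:2]*1000).astype(np.float32)); 
    if wh[0]<wh[1]: wh=wh[::-1]; a+=90
    return np.round(c,1),np.round(wh,1),round((a+90)%180-90,1)
E
python3 - <<'E'
from m import *
for n in ('top','scene'):
    d=np.load(n+'.npz'); P=d['P']
    for k,m in masks(d['c']).items():
        q=m&d['ok']; x,y,z=P[...,0],P[...,1],P[...,2]
        if k in('blue','white'): q&=(x>.3)&(x<.75)&(y<-.05)&(y>-.5)&(z<.12)&(z>.005)
        if k=='blue': q&=z>.03
        if k=='green': q&=(y<.25)
        X=P[q]; print(n,k,len(X),*pca(X),'z pct',np.round(np.percentile(X[:,2],[5,50,95,100])*1000,1))
        if k=='blue':
            nl,l,st,_=cv2.connectedComponentsWithStats(q.astype(np.uint8))
            for i in range(1,nl):
                if st[i,4]>20:
                    Y=P[l==i]; print('  ',st[i],*pca(Y),np.round(Y.max(0)*1000),*pca(Y[Y[:,2]>.08]) if (Y[:,2]>.08).sum()>3 else '')
        if k=='yellow':
            r=masks(d['c'])['yellow']
E
```

```text
top yellow 609 [557.4 263.1] [124.1  26.5] -3.2 z pct [ 0.9 15.9 19.3 22.1]
top green 517 [504.2 127.4] [119.7  22.8] -6.6 z pct [12.1 16.3 19.6 22.6]
top pink 542 [537.6  17.9] [121.8  22.4] -11.6 z pct [ 3.7 16.1 19.5 21.4]
top blue 181 [ 579.4 -233.4] [91.7 59.1] -20.5 z pct [62.7 66.  91.5 92.5]
   [383 161  22  14  81] [ 621.1 -242. ] [45.9  7.5] 69.8 [ 632. -219.   92.] [ 627.4 -223.9] [7.8 5.4] 72.0
   [370 199  22  13  70] [ 541.9 -211.8] [44.6  6.2] 70.0 [ 552. -191.   92.] [ 548.9 -194.2] [6.9 5. ] 68.0
top white 1984 [ 461.5 -344.2] [444.9 136.6] 44.9 z pct [ 8.5 12.  14.7 88.3]
scene yellow 658 [559.1 268.6] [125.1  35.6] -3.9 z pct [ 4.3 15.1 18.6 21.7]
scene green 282 [509.7 126.5] [119.2  19.7] -7.2 z pct [ 5.3 15.8 18.9 20.7]
scene pink 764 [540.3  18. ] [124.2  20.2] -11.2 z pct [ 6.  15.7 18.4 20.7]
scene blue 752 [ 582.2 -232. ] [94.2 61. ] -21.1 z pct [43.2 65.9 90.5 93.6]
   [138 294  50  40 502] [ 543.1 -216.9] [61.  10.4] 69.3 [ 558. -188.   92.] [ 543.5 -217.1] [61.   8.8] 69.1
   [166 346  33  25 158] [ 624.  -240.6] [45.7  8.3] 68.2 [ 636. -219.   92.] [ 630.6 -224. ] [9.9 8.2] 66.8
   [151 359  11  27  67] [ 612.4 -272.4] [8.1 7.1] -11.4 [ 616. -269.   94.] [ 612.1 -272.3] [7.5 7.1] -11.4
scene white 2785 [ 583.1 -232.5] [129.7  79.6] -21.1 z pct [ 9.7 12.3 14.1 87.5]
```

carry_out --increments '[[[-7.8,0,17.4,0,22.2,0],[-7.8,0,17.4,0,22.2,0],[-7.8,0,17.4,0,22.2,0],[-7.8,0,17.4,0,22.2,0],[-7.8,0,17.4,0,22.2,0]]]' --fingers 0 --squeeze 30

```text
t: 0.52
ee_pos: [0.3091, -0.3659, 0.248]
tool_rot: [[-0.064, -0.0, 0.998], [-0.998, 0.001, -0.064], [-0.001, -1.0, -0.0]]
force: [0.9, -0.9, -0.2]
width: 0.998
```

carry_out --increments '[[[-16.1,0,5.2,0,0,0],[-16.1,0,5.2,0,0,0],[-16.1,0,5.2,0,0,0],[-16.1,0,5.2,0,0,0],[-16.1,0,5.2,0,0,0]]]'

```text
t: 0.93
ee_pos: [0.3714, -0.2052, 0.2483]
tool_rot: [[-0.055, 0.001, 0.998], [-0.998, 0.002, -0.055], [-0.002, -1.0, 0.001]]
force: [-1.0, -0.2, -0.6]
width: 0.998
```

carry_out --increments '[[[-16.1,0,5.2,0,0,0],[-16.1,0,5.2,0,0,0],[-16.1,0,5.2,0,0,0],[-16.1,0,5.2,0,0,0],[-16.1,0,5.2,0,0,0]]]'

```text
t: 1.35
ee_pos: [0.4327, -0.0476, 0.2479]
tool_rot: [[-0.055, -0.0, 0.998], [-0.998, 0.002, -0.055], [-0.002, -1.0, -0.0]]
force: [0.2, -0.3, 0.1]
width: 1.001
```

carry_out --increments '[[[-16.1,0,5.2,0,0,0],[-16.1,0,5.2,0,0,0],[-16.1,0,5.2,0,0,0],[-16.1,0,5.2,0,0,0],[-16.1,0,5.2,0,0,0]]]'

```text
t: 1.77
ee_pos: [0.4942, 0.1095, 0.2471]
tool_rot: [[-0.056, -0.002, 0.998], [-0.998, 0.001, -0.056], [-0.001, -1.0, -0.002]]
force: [-0.5, -0.4, -1.1]
width: 0.999
```

carry_out --increments '[[[-14,0,5.2,0,0,0],[-14,0,5.2,0,0,0],[-14,0,5.2,0,0,0],[-14,0,5.2,0,0,0],[-14,0,5.2,0,0,0]]]'

```text
t: 2.18
ee_pos: [0.5545, 0.2444, 0.2463]
tool_rot: [[-0.058, -0.002, 0.998], [-0.998, -0.0, -0.058], [0.0, -1.0, -0.002]]
force: [-0.4, 0.1, 0.0]
width: 0.997
```

```bash
python3 - <<'E'
from m import *
s=bot.read_state(); print(s['t'],s['ee_pos'],s['joint_pos'],np.array(s['tool_rot']).round(3).tolist())
im,P,ok=grab('wrist'); save(im,'w1.png')
for k in('yellow',):
    q=masks(im['color'])[k]&ok&(P[...,2]<.04)&(P[...,2]>.011); X=P[q]; print(k,len(X),*pca(X),np.percentile(X[:,2],[5,50,95]))
E
```

```text
2.1833 [0.55446561 0.24438406 0.24625738] [3.53897468e-01 2.84796055e-01 1.14503522e+00 7.12889468e-04
 1.71402065e+00 1.98279862e+00] [[-0.058, -0.002, 0.998], [-0.998, -0.0, -0.058], [0.0, -1.0, -0.002]]
yellow 6 [580.7 264.5] [18.4  6.9] 51.2 [0.01222781 0.0127476  0.01474526]
```

View pics/w1.png

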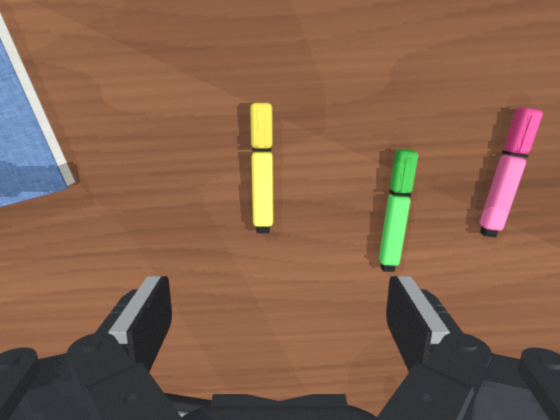

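The wrist picture shows yellow at (262,103)–(264,232), unobstructed, with green at (398,210). My height window rejected most of the points, so I check the heights.

```bash
python3 - <<'E'
from m import *
im,P,ok=grab('wrist'); c=im['color']; s=bot.read_state()
print(c[130,262],c[190,262],P[130,262],P[190,262],P[167,320],np.array(im['T_tool_cam']).round(3).tolist())
for k in ('yellow','green','pink'):
    m=masks(c)[k]&ok; X=P[m]; print(k,len(X),*pca(X) if len(X) else '', np.percentile(X[:,2],[5,50,95]).round(4))
    # ray-plane at z=.016 independent of depth
E
```

```text
[255 246 108] [255 255 137] [0.59514254 0.25623205 0.01775511] [0.53666755 0.26063424 0.01551419] [5.53089106e-01 2.01311290e-01 3.96848595e-04] [[1.0, -0.0, -0.001, -0.001], [0.001, -0.304, 0.953, -0.126], [-0.001, -0.953, -0.304, 0.078], [0.0, 0.0, 0.0, 1.0]]
yellow 6 [578.8 260.5] [15.1  0.4] 83.1 [0.0099 0.0144 0.016 ]
green 1 [564.3 129.2] [0. 0.] 0.0 [0.0138 0.0138 0.0138]
pink 2503 [538.3  13.9] [125.3  32.1] -10.9 [0.0027 0.0147 0.0178]
```

```bash
sed -i 's/(S>170)&(V>110)/(S>100)\&(V>110)/' m.py; cat >> m.py <<'E'
def go(p,head):
    "increment row (cm, deg) to reach world TCP p, tool down, tool z at heading (deg)"
    s=bot.read_state(); R=np.array(s['tool_rot']); h=np.radians(head)
    z=[np.cos(h),np.sin(h),0]; y=[0,0,-1]; T=np.stack([np.cross(y,z),y,z],1)
    print('go',(R.T@(np.array(p)-s['ee_pos'])*100).round(2),np.degrees(cv2.Rodrigues(R.T@T)[0].ravel()).round(2))
E
python3 - <<'E'
from m import *
im,P,ok=grab('wrist')
X=P[masks(im['color'])['yellow']&ok&(P[...,2]>.012)&(P[...,2]<.03)]
c,wh,a=pca(X); print(len(X),c,wh,a,X.mean(0)); go([c[0]/1e3,c[1]/1e3,.06],a)
E
```

```text
2386 [558.6 262.2] [122.2  20. ] -3.3 [0.56163775 0.26186366 0.01575634]
go [-2.23 18.77  0.35] [ 0.06 -0.25  0.06]
```

carry_out --increments '[[[-2.2,18.5,-0.05,0,0,0],[-2.2,18.5,-0.05,0,0,0],[-2.2,18.5,-0.05,0,0,0],[-2.2,18.5,-0.05,0,0,0],[-2.2,18.5,-0.05,0,0,0]]]'

```text
t: 2.75
ee_pos: [0.5522, 0.2608, 0.0576]
tool_rot: [[-0.063, -0.007, 0.998], [-0.998, -0.003, -0.063], [0.003, -1.0, -0.007]]
force: [0.5, -0.6, -0.4]
width: 1.001
```

```bash
python3 - <<'E'
from m import *
go([.5545,.2622,.021],-3.3)
im,P,ok=grab('wrist'); save(im,'w2.png')
E
```

```text
go [-0.17  3.66  0.25] [ 0.39 -0.33  0.2 ]
```

View pics/w2.png

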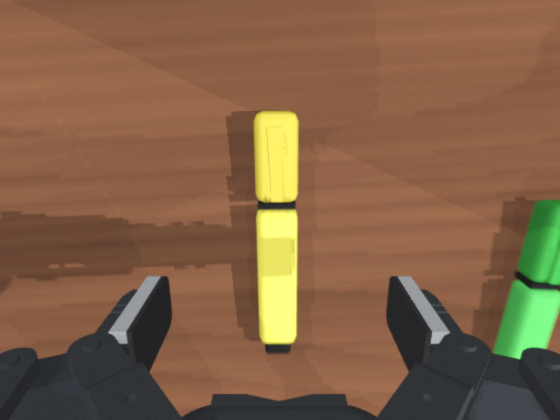

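Yellow (columns 256–298) is centred between the fingers (gap centre about column 279). I descend and then grip.

carry_out --increments '[[[-0.1,2,0.2,0.4,-0.3,0.2],[-0.1,3.6,0.2,0.4,-0.3,0.2],[-0.1,3.6,0.2,0.4,-0.3,0.2],[-0.1,3.6,0.2,0.4,-0.3,0.2]]]'

```text
t: 3.13
ee_pos: [0.5571, 0.263, 0.0283]
tool_rot: [[-0.058, 0.007, 0.998], [-0.998, 0.003, -0.058], [-0.003, -1.0, 0.007]]
force: [0.4, -0.9, 0.6]
width: 0.998
```

carry_out --increments '[[[0,0,0,0,0,0],[0,0,0,0,0,0],[0,0,0,0,0,0],[0,0,0,0,0,0],[0,0,0,0,0,0]]]' --fingers 255 --squeeze 35

```text
t: 3.55
ee_pos: [0.5571, 0.2641, 0.0279]
tool_rot: [[-0.056, 0.008, 0.998], [-0.998, 0.003, -0.056], [-0.004, -1.0, 0.008]]
force: [0.4, -0.1, 1.1]
width: 0.298
```

carry_out --increments '[[[0,0,0,0,0,0],[0,0,0,0,0,0],[0,0,0,0,0,0],[0,0,0,0,0,0],[0,0,0,0,0,0]]]'

```text
t: 3.97
ee_pos: [0.5572, 0.2642, 0.0279]
tool_rot: [[-0.056, 0.008, 0.998], [-0.998, 0.003, -0.056], [-0.004, -1.0, 0.008]]
force: [-1.9, -0.6, 4.7]
width: 0.223
```

```bash
python3 - <<'E'
from m import *
s=bot.read_state();print(s['ee_pos'],s['force'],s['moment'],s['width'])
im,P,ok=grab('wrist'); save(im,'w3.png')
E
```

```text
[0.5571652  0.26418075 0.02786996] [-1.91966925 -0.62436251  4.74167739] [-0.07372878  0.11743291 -0.04373683] 0.22269158529731367
```

View pics/w3.png

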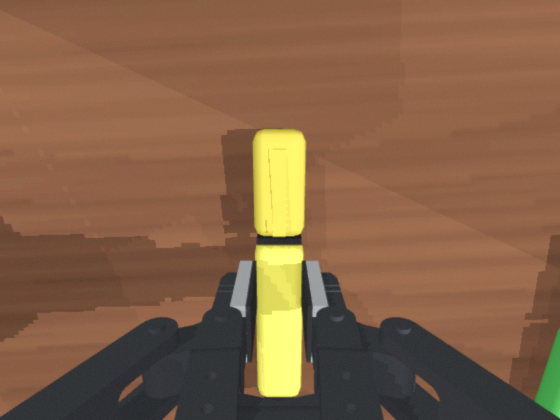

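Grip looks square: the pads sit on the body just behind the joint at (280,240). I lift and check that it holds.

carry_out --increments '[[[0,-3,0,0,0,0],[0,-6,0,0,0,0],[0,-9,0,0,0,0],[0,-12,0,0,0,0],[0,-14,0,0,0,0]]]'

```text
t: 4.43
ee_pos: [0.5562, 0.2638, 0.1701]
tool_rot: [[-0.056, 0.01, 0.998], [-0.998, 0.004, -0.056], [-0.004, -1.0, 0.009]]
force: [0.3, 0.7, -0.5]
width: 0.214
```

```bash
python3 - <<'E'
from m import *
s=bot.read_state();print(s['ee_pos'],s['force'],s['width'],np.array(s['tool_rot']).round(3).tolist())
im,P,ok=grab('scene'); cv2.imwrite('pics/s2.png',cv2.resize(im['color'][:320,240:],(800,800))[:600,:,::-1])
m=masks(im['color'])['yellow']&ok&(P[...,2]>.05); X=P[m]; print(len(X),X.min(0),X.max(0),*pca(X))
im,P,ok=grab('wrist'); m=masks(im['color'])['yellow']&ok; X=P[m]; R=np.array(s['tool_rot']); Y=(X-s['ee_pos'])@R*1e3
Y=Y[(abs(Y[:,0])<15)&(abs(Y[:,1]-10)<25)]
print('tool mm pct',np.percentile(Y,[1,50,99],axis=0).round(1), 'y vs z slope',np.polyfit(Y[:,2],Y[:,1],1))
E
```

```text
[0.55623747 0.26380433 0.17009674] [ 0.33453032  0.70625934 -0.52788979] 0.2140460605329328 [[-0.056, 0.01, 0.998], [-0.998, 0.004, -0.056], [-0.004, -1.0, 0.009]]
643 [0.49706446 0.24963069 0.14155348] [0.6206919  0.27600744 0.16284697] [558.9 263. ] [123.4  20.5] -3.7
tool mm pct [[-11.1   5.1 -53.9]
 [ -1.3   7.9  13.1]
 [  8.2  12.4  63.8]] y vs z slope [1.65163068e-03 8.06148556e+00]
```

View pics/s2.png

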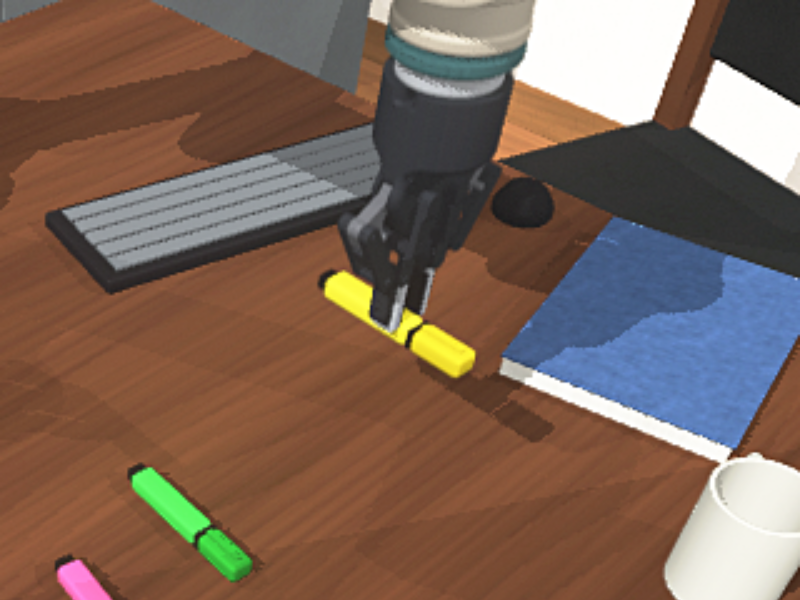

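The pen hangs level in the grip, and green and pink are undisturbed. I carry it over to the rest.

carry_out --increments '[[[3,-0.5,0.3,0,0,0],[6.5,-1,0.7,0,0,0],[10,-1.5,1,0,0,0],[13.5,-2,1.4,0,0,0],[16.5,-2,1.7,0,0,0]]]'

```text
t: 4.95
ee_pos: [0.563, 0.0958, 0.1861]
tool_rot: [[-0.057, 0.006, 0.998], [-0.998, 0.003, -0.057], [-0.003, -1.0, 0.006]]
force: [-0.3, -0.7, 0.1]
width: 0.217
```

carry_out --increments '[[[3.3,0,0.3,0,0,0],[6.6,0,0.7,0,0,0],[9.9,0,1,0,0,0],[13.2,0,1.4,0,0,0],[16.5,0,1.7,0,0,0]]]'

```text
t: 5.37
ee_pos: [0.5703, -0.0693, 0.1844]
tool_rot: [[-0.056, 0.005, 0.998], [-0.998, 0.004, -0.056], [-0.004, -1.0, 0.004]]
force: [0.4, -0.1, -0.3]
width: 0.22
```

carry_out --increments '[[[3.3,0,0.3,0,3,0],[6.6,0,0.7,0,7,0],[9.9,0,1,0,11,0],[13.2,0,1.4,0,15,0],[16.5,0,1.7,0,17.8,0]]]'

```text
t: 5.78
ee_pos: [0.5781, -0.2349, 0.1838]
tool_rot: [[-0.362, 0.005, 0.932], [-0.932, 0.004, -0.362], [-0.006, -1.0, 0.003]]
force: [0.6, 0.4, -0.3]
width: 0.216
```

```bash
cat > q.py <<'E'
from m import *
s=bot.read_state();print(s['t'],s['ee_pos'],s['force'],s['width'])
go([.5815,-.2325,.12],-21.1)
for n in('scene','top'):
    im,P,ok=grab(n); save(im,'x_%s_%d.png'%(n,s['t']*10))
    m=masks(im['color'])['yellow']&ok&(P[...,2]>.03)&(P[...,1]<-.1); X=P[m]
    if len(X): print(n,len(X),*pca(X),'z',np.percentile(X[:,2],[5,25,50,75,95]).round(4))
im,P,ok=grab('wrist'); save(im,'x_w_%d.png'%(s['t']*10)); mm=masks(im['color'])
X=P[mm['yellow']&ok&(P[...,2]>.03)]; print('wrist',*pca(X),'z',np.percentile(X[:,2],[5,25,50,75,95]).round(4))
q=(P[...,0]>.48)&(P[...,0]<.68)&(P[...,1]<-.15)&(P[...,1]>-.33)&ok
h=cv2.cvtColor(im['color'],cv2.COLOR_RGB2HSV); b=(h[...,0]>100)&(h[...,0]<125)&(h[...,1]>120)&q&(P[...,2]>.05); print('blue',b.sum(),*pca(P[b]) if b.sum()>5 else '')
E
python3 q.py
```

```text
5.7833 [ 0.57805837 -0.2349383   0.1838458 ] [ 0.60252217  0.3662353  -0.29054741] 0.21624300520741305
go [-0.32  6.39  0.21] [-0.16 -0.14 -0.32]
scene 1366 [ 585.2 -234.6] [113.8  21.5] -21.0 z [0.168  0.1712 0.1721 0.1731 0.2038]
wrist [ 577.6 -239.9] [123.6  25.3] -21.7 z [0.1688 0.1706 0.1713 0.1719 0.1732]
blue 1435 [ 583.2 -233.2] [89.7 61.3] -20.7
```

carry_out --increments '[[[-0.4,1.5,0.2,-0.2,0,-0.3],[-0.4,3,0.2,-0.2,0,-0.3],[-0.4,4,0.2,-0.2,0,-0.3],[-0.4,4,0.2,-0.2,0,-0.3],[-0.4,4,0.2,-0.2,0,-0.3]]]'

```text
t: 6.35
ee_pos: [0.582, -0.2292, 0.1446]
tool_rot: [[-0.358, -0.0, 0.934], [-0.934, 0.0, -0.358], [-0.0, -1.0, -0.0]]
force: [-0.5, 0.1, 0.6]
width: 0.22
```

```bash
python3 q.py; ls pics; python3 -c "
import cv2,glob
a=cv2.imread(sorted(glob.glob('pics/x_w_6*'))[0]);b=cv2.imread(sorted(glob.glob('pics/x_scene_6*'))[0])
b=cv2.resize(b[220:420,60:280],(440,400));a=cv2.resize(a,(360,270));import numpy as np
c=np.zeros((400,800,3),'uint8');c[:,:440]=b;c[:270,440:]=a;cv2.imwrite('pics/c1.png',c)"
```

```text
6.35 [ 0.58204498 -0.22916847  0.14462918] [-0.51766126  0.14441641  0.61680964] 0.2200964932132284
go [0.33 2.46 0.07] [ 0.02  0.15 -0.02]
scene 1201 [ 591.1 -232.2] [107.5  21.8] -20.7 z [0.1279 0.1318 0.1327 0.1336 0.135 ]
wrist [ 583.4 -232.4] [122.4  25.6] -21.3 z [0.1322 0.134  0.1346 0.1352 0.1365]
blue 1488 [ 606.3 -242.4] [61.9 39.7] 68.9
a.png
b.png
s2.png
w1.png
w2.png
w3.png
x_scene_57.png
x_scene_63.png
x_top_57.png
x_top_63.png
x_w_57.png
x_w_63.png
```

View pics/c1.png

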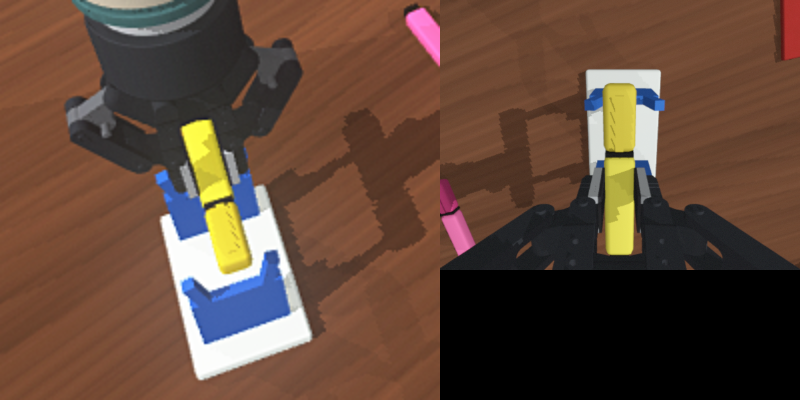

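Scene and wrist views agree: the pen is parallel to the rest but about 3 mm off to the +y side. I correct that and lower it.

carry_out --increments '[[[0.3,0.8,0,0,0,0],[0.3,2,0,0,0,0],[0.3,3.2,0,0,0,0],[0.3,4.3,0,0,0,0],[0.3,4.3,0,0,0,0]]]'

```text
t: 6.92
ee_pos: [0.5796, -0.2326, 0.0986]
tool_rot: [[-0.359, -0.004, 0.933], [-0.933, 0.002, -0.359], [-0.001, -1.0, -0.004]]
force: [0.3, 0.3, -0.7]
width: 0.217
```

```bash
python3 q.py; python3 -c "
import cv2,glob,os
f=sorted(glob.glob('pics/x_w_*'),key=os.path.getmtime)[-1];g=f.replace('_w_','_scene_');a=cv2.imread(f);b=cv2.imread(g)
b=cv2.resize(b[220:420,60:280],(440,400));a=cv2.resize(a,(360,270));import numpy as np
c=np.zeros((400,800,3),'uint8');c[:,:440]=b;c[:270,440:]=a;cv2.imwrite('pics/c2.png',c)"
```

```text
6.9167 [ 0.5796349  -0.23255534  0.09862771] [ 0.33835667  0.25799481 -0.74731371] 0.21722545249444522
go [-0.07 -2.14  0.16] [ 0.24  0.05 -0.04]
scene 1045 [ 591.  -235.6] [102.9  20.3] -21.1 z [0.0821 0.0856 0.0867 0.0876 0.089 ]
wrist [ 582.4 -232.7] [122.8  19.9] -21.1 z [0.0873 0.0891 0.0898 0.0904 0.0916]
blue 3077 [ 582.  -233.1] [92.  62.1] -21.1
```

View pics/c2.png

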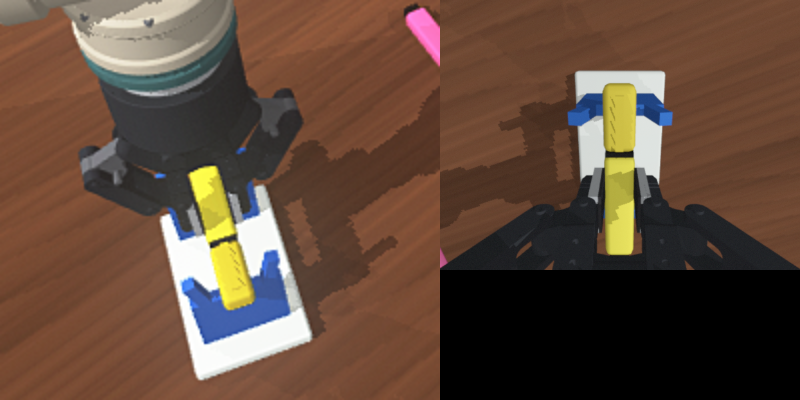

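Centred: wrist puts the pen at (582.4,−232.7) and the rest at (582.0,−233.1), both at −21.1°. The pen still has about 6 mm to go down.

carry_out --increments '[[[0,0.2,0,0,0,0],[0,0.4,0,0,0,0],[0,0.5,0,0,0,0],[0,0.5,0,0,0,0],[0,0.5,0,0,0,0]]]'

```text
t: 7.48
ee_pos: [0.5814, -0.2332, 0.0981]
tool_rot: [[-0.359, 0.002, 0.933], [-0.933, -0.001, -0.359], [-0.0, -1.0, 0.002]]
force: [0.5, 0.6, -0.2]
width: 0.221
```

carry_out --increments '[[[0,0.1,0,0,0,0],[0,0.2,0,0,0,0],[0,0.3,0,0,0,0],[0,0.4,0,0,0,0],[0,0.4,0,0,0,0]]]'

```text
t: 7.9
ee_pos: [0.5812, -0.2332, 0.0936]
tool_rot: [[-0.359, 0.002, 0.933], [-0.933, -0.0, -0.359], [-0.0, -1.0, 0.002]]
force: [-0.1, -0.1, 0.7]
width: 0.213
```

carry_out --increments '[[[0,0,0,0,0,0],[0,0,0,0,0,0],[0,0,0,0,0,0]]]'

```text
t: 8.15
ee_pos: [0.5814, -0.2332, 0.0941]
tool_rot: [[-0.359, 0.002, 0.933], [-0.933, -0.001, -0.359], [-0.0, -1.0, 0.002]]
force: [0.4, 0.7, -0.2]
width: 0.215
```

carry_out --increments '[[[0,0.1,0,0,0,0],[0,0.15,0,0,0,0],[0,0.15,0,0,0,0],[0,0.15,0,0,0,0]]]'

```text
t: 8.48
ee_pos: [0.5814, -0.2333, 0.0929]
tool_rot: [[-0.359, 0.002, 0.933], [-0.933, -0.001, -0.359], [-0.0, -1.0, 0.003]]
force: [-1.7, 0.8, 2.6]
width: 0.217
```

Contact is light (2.6 N). I release.

carry_out --increments '[[[0,0,0,0,0,0],[0,0,0,0,0,0],[0,0,0,0,0,0],[0,0,0,0,0,0],[0,0,0,0,0,0]]]' --fingers 110

```text
t: 8.9
ee_pos: [0.5813, -0.2332, 0.0923]
tool_rot: [[-0.359, 0.002, 0.933], [-0.933, -0.001, -0.359], [-0.0, -1.0, 0.002]]
force: [-0.5, -0.4, -0.3]
width: 0.571
```

carry_out --increments '[[[0,-1,0,0,0,0],[0,-3,0,0,0,0],[0,-6,0,0,0,0],[0,-10,0,0,0,0],[0,-13,0,0,0,0]]]'

```text
t: 9.32
ee_pos: [0.5812, -0.2332, 0.2263]
tool_rot: [[-0.359, 0.004, 0.933], [-0.933, -0.002, -0.359], [0.0, -1.0, 0.005]]
force: [-0.2, -0.1, 1.6]
width: 0.57
```

carry_out --increments '[[[0,0,-4,0,0,0],[0,0,-8,0,0,0],[0,0,-12,0,0,0],[0,0,-12,0,0,0],[0,0,-12,0,0,0]]]'

```text
t: 9.73
ee_pos: [0.4676, -0.1894, 0.2231]
tool_rot: [[-0.359, 0.003, 0.933], [-0.933, -0.001, -0.359], [-0.0, -1.0, 0.003]]
force: [0.2, -0.1, 1.0]
width: 0.568
```

```bash
python3 q.py; python3 - <<'E'
from m import *
for n in ('top','scene'):
    im,P,ok=grab(n); M=masks(im['color'])
    for k in('yellow','green','pink'):
        X=P[M[k]&ok&(P[...,1]<.25)]; print(n,k,len(X),*pca(X) if len(X) else '',np.percentile(X[:,2],50) if len(X) else '')
im,P,ok=grab('scene'); cv2.imwrite('pics/f.png',cv2.resize(im['color'][220:420,60:340],(784,560))[:,:,::-1])
E
```

```text
9.7333 [ 0.46761251 -0.18942651  0.2231095 ] [ 0.17600473 -0.10247931  1.01644191] 0.5682659042877072
go [-0.07 10.35 12.14] [-0.19  0.06 -0.  ]
scene 1217 [ 583.5 -233.2] [123.5  21.2] -21.1 z [0.0774 0.08   0.0811 0.082  0.0835]
top 311 [ 546.5 -195.3] [216.2  44.7] -41.0 z [0.0738 0.0794 0.0809 0.0822 0.2   ]
wrist [ 560.4 -224.4] [71.7 19.1] -21.1 z [0.0791 0.0803 0.0809 0.0815 0.0822]
blue 654 [ 542.5 -217.9] [61.7  7.1] 68.6
top yellow 314 [532.9 -77.3] [431.4 152.9] -75.4 0.08051952675031232
top green 517 [504.4 127.4] [120.4  22.7] -6.9 0.016218391407502808
top pink 547 [537.5  18.1] [121.9  22.4] -11.2 0.016160810053786
scene yellow 1221 [ 557.8 -223.3] [177.9  21.8] -20.4 0.08101056086099079
scene green 273 [504.7  73.9] [124.3 118.6] 84.2 0.015474364183508671
scene pink 766 [540.7  18.1] [124.   20.6] -11.7 0.015769160224388346
```

View pics/f.png

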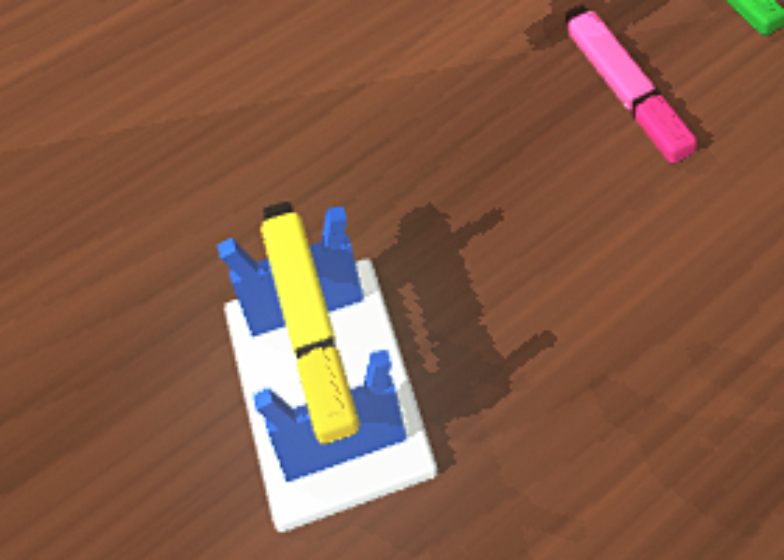

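The pen lies level in both notches: its top is at 81 mm, so its middle is at 73 mm. The gripper is well clear, so I hand in.

```bash
python3 -c "
from workcell import bot
print(bot.job_done())"
```

```text
the job is handed in; nothing more can be done
None
```

The yellow highlighter is on the pen rest, lying level in both notches, and I handed the job in at about 10 s of the 35 s allowed. I gripped it at mid-length, carried it over, lowered it to a light 2.6 N contact, released it and backed the arm clear.

**Last checks (scene camera):**
- **Position:** the visible body is centred about 2 mm from the rest's measured centre. Allowing for the black plug, which my colour mask misses, the true middle may be about 3 mm off along the rest.
- **Angle and height:** it lies at −21.1°, the same as the rest. Its top face is at 81 mm, so its middle is at 73 mm.
- **Other pens:** pink reads within 1 mm of its starting position in both cameras, and green does in the top camera.

**Checks that disagreed:**
- The last top-camera fit for yellow and scene-camera fit for green were spoiled by stray pixels of similar colour, so I disregarded them.
- An early wrist reading put the pen about 8 mm to one side before lowering. Later wrist and scene readings agreed on about 3 mm, and I corrected by that.

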